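# Find the release notch of a stone case by touch and pop the lid

### The job

Pop open the stone case by its concealed release: touch the front edge lightly with a fingertip near one of its ends, run along it until the fingertip drops into the notch, then press the plate inside the notch fully home so that the lid springs up, and draw back clear. Do not touch the lid itself, and do not pick up or push about any of the things lying around.

Things in the scene. Friction and masses are not known exactly. Their poses are not given: they have to be found in the camera images.
- case: Flat stone case fixed to the bench, 394 long (y), 168 deep (x), 36 mm high. Origin on the bench at the foot of the front edge, mid-length; x points from the front edge (facing the robot) into the case, y left along the edge, z up. A solid grey end block, 84 mm long, at each end stands 3 mm proud of the edge. Between them the edge: a rigid aluminium bar, upright face at x = 0, 226 long, 34 mm high.
- edge_left (a point): Left (+y) end of the front edge: its top front corner, 34 mm above the bench, 113 mm from the middle, against the left end block. Axes as the case's. One notch is cut in the edge, 46 mm long, open to the front and top, floor 4 mm above the bench. Its place differs each time and is not reported: its centre is within 40 mm of the edge's middle, so each end keeps 50 mm of plain edge.
- edge_right (a point): Right (-y) end of the front edge: top front corner, 34 mm above the bench, 113 mm from the middle, against the right end block. Axes as the case's.
- release_plate (a joint): Travel of the release plate at the back of the notch, m: 0 = out, 0.008 = fully in, at a stop. Upright aluminium plate right across the notch, 6 to 32 mm above the bench; its face is 12 mm behind the edge's front face when out and slides straight back (case +x). About 6 to 8 N moves it; it stays where left, and drives the lid.
- case_lid: Clear lid in an aluminium frame, 115 x 222 mm, its top about 36 mm above the bench when shut, hinged at the back of the case. Its front rim is 43 mm behind the front edge. Origin on the hinge line, mid-length; z up when shut. Pushing the plate fully in tips it up 0.128 rad (front rim about 15 mm higher), and it stays up.
- brush: Bystander, loose: hand brush lying flat, 160 mm long. Origin under it; handle towards its own -x.
- graver_handle: Bystander, loose: turned wooden graver handle standing upright, 34 mm across, 48 mm tall. Origin at its middle, underside.
- loupe: Bystander, loose: black loupe with a steel ring, 36 mm across, 32 mm tall, standing. Origin at its middle, underside.
- jar: Bystander, loose: small closed jar, 40 mm across, 38 mm tall, standing on the case's right end block. Origin at its middle, underside.
- lens_cap: Bystander, loose: black disc, 48 mm across, 10 mm tall, lying on the case's left end block. Origin at its middle, underside.
- dish: Bystander, loose: steel dish, 80 mm across, 26 mm tall, beside the case's left end. Origin at its middle, underside.
- ring_clamp: Bystander, loose: wooden ring clamp lying flat, 130 x 26 x 24 mm, beside the case's right end. Origin at its middle, underside.

How it is judged (in metres and radians):
On the way, in this order (a step that is already met when the one before it is completed fails the run):
1. a fingertip touches the front edge within 45 mm of one of its ends (contact force between the fingers and case above 0.3 N and ((y of the grasp point in the frame of edge_left between -0.045 and 0 m and x of the grasp point in the frame of edge_left between -0.08 and 0.02 m) or (y of the grasp point in the frame of edge_right between 0 and 0.045 m and x of the grasp point in the frame of edge_right between -0.08 and 0.02 m))), for 0.05 s.
2. moving along, it touches the edge again or still at 45 to 65 mm from an end (contact force between the fingers and case above 0.3 N and ((y of the grasp point in the frame of edge_left between -0.065 and -0.045 m and x of the grasp point in the frame of edge_left between -0.08 and 0.02 m) or (y of the grasp point in the frame of edge_right between 0.045 and 0.065 m and x of the grasp point in the frame of edge_right between -0.08 and 0.02 m))).
3. a finger presses the release plate in (value of joint release_plate above 0.0065 m and contact force between the fingers and case above 0.3 N), for 0.05 s.
At the end, for the whole second after the job is handed in: The release plate is in by more than 6.5 of its 8 mm, the lid stands up by more than 0.09 rad, and every bystander is within 20 mm of where it was (value of joint release_plate above 0.0065 m and angle between case_lid's own z axis and vertical above 0.09 rad and distance of each of brush, graver_handle, loupe, jar, lens_cap, dish, ring_clamp from where it was at the start of the episode below 0.02 m); the robot touches nothing.
It fails at once if the lid is touched (more than 1 N) (contact force between any of the fingers, the arm and case_lid above 1 N).
It fails at once if the case is pushed hard (more than 50 N) (contact force between the fingers and case above 50 N).
It fails at once if a bystander is lifted or moved by more than 20 mm (not (distance of each of brush, graver_handle, loupe, jar, lens_cap, dish, ring_clamp from where it was at the start of the episode below 0.02 m)).
It also fails if it takes over 58 s, if anything falls off the work surface, if the arm or the gripper's body presses on something with over 40 N, if the wrist force passes 120 N, or if a joint passes its speed limit or range.

### The arm

A 6-joint arm with a two-finger parallel gripper is mounted at the origin on the work surface. World frame = base frame: x ahead of the robot, y to its left, z up, the work surface at z = 0. Lengths are in m, angles in degrees, forces in N, time in s.
With the tool pointing down it reaches from about 0.25 to 0.725 m from the base axis. Payload 9.7 kg.
Tool frame: the origin (TCP) lies at the centre of the arm's flange, where the gripper is bolted on; the fingertips stand 173 mm ahead of it and the grasp point (between the pads) lies 155 mm ahead of it; z points along the fingers, y is the line along which they close (so a half turn about z gives the same grasp; the last joint's range is limited). The gripper opens to 85 mm and grips with 20 to 120 N. Pads are 22 mm wide; open, the fingers measure 114 mm over their backs; the gripper's body (76 mm by 85 mm) begins 54 mm behind the grasp point. The pads swing forward as they close: fully open they stand 13 mm farther back than shut.
Start: joints at [-64.687, 4.979, 10.078, 95.1, 0, 90], TCP at [0.235, -0.497, 0.405] pointing down, gripper open.
Joint ranges: [-179.16, 179.16], [-48.56, 103.87], [-65.8, 70.77], [-126.05, 130.52], [-82.76, 87.17], [-180, 180]. Speed limits (degrees/s): [127.2, 127.2, 147.25, 180, 180, 180].

### API

Orientations are given as [roll, pitch, yaw] about the fixed x, y, z axes, in that order (R = Rz(yaw) Ry(pitch) Rx(roll)).
In Python, from workcell import monitor, camera, get_calibration, bot gives the robot as it stands.
- The arm moves only by the tool carry_out, never from a script. Its argument "targets" is text: rows parted by semicolons, each of 7 numbers parted by spaces: the shift along the tool's x, y, z in units of 0.04 m (1.0 is 0.04 m), then the turn, a rotation vector about the tool's x, y, z in units of 0.1 rad (1.0 is 0.1 rad), then the opening, from -1 (shut) to 1 (fully open), so that 0 is half open. A call has exactly 8 rows; each row shifts and turns the commanded pose from where the row before left it, along the tool's axes as they then stand; what a row does not reach is not made up. A row lasts 1/12 s, in which the tool goes at most 41.7 mm and 7.16 degrees, less where a joint would pass 70% of its speed; a pose out of reach is approached as far as the arm can. A call with a number of a shift or a turn outside -1 to 1 is refused whole. A call with a gripper value outside its range is refused whole. The fingers move at their own pace and stop on an object; "newtons" is the grip in N (left out, the last holds). Time passes only in rows, so rows that do not move let the fingers close, or fill a call up. It gives the time, the measured TCP pose, the force, the opening and the grip force at its end, in the units of the state.
- monitor.get_obs(): the state, without advancing time (a new reading comes with each control period).
- camera(name): name is "scene" or "top" or "wrist"; returns the picture (480x640x3 uint8, red, green, blue); there is no depth.
- get_calibration(name): a dict with "fx", "fy", "cx", "cy" (pixels), "D" ([k1, k2, p1, p2, k3] as OpenCV has them; the pictures are not rectified), "view" (4x4, takes a point from world to camera coordinates). Camera axes: x right, y down, z forward; pixel columns grow to the right and rows downward; lengths in m; the calibration is good to about 2 mm. A picture is of the moment at which its call begins: read the wrist's pose just before it. get_calibration takes no time and is no camera call; for the wrist camera it gives the pose at the moment of the call.
- bot.job_done(): hands the job in; it is judged then, once.
The state is a dict: "time": time; "q": joint angles; "qd": joint speeds; "joint_efforts": joint torques, N m; "ee_pos": TCP position; "tcp_rot": TCP orientation; "wrist_force": force on the tool from outside, world axes, zero at the start; "torque": the same for the moment, N m; "opening": finger opening in m; "grasp_force": force on a finger pad.
Only numpy, scipy, OpenCV 4.12 (cv2) and the standard library are available. Lean on these libraries where they do the work, as an engineer would, in place of code of your own. Each camera call takes 0.05 s, during which the arm holds its last target. There are 200 camera calls.

## Working session

There is one attempt and no reset: what is moved stays moved. The work goes in short steps, Python scripts to look and compute and a tool call to move; the robot and the scene stay as the last step left them, time stands still between calls to the robot, and variables do not carry over. Pictures are saved under pics/ and viewed, at most 10 in all, crops included, and the job is handed in when it is done.

Besides the shell and the picture viewer there is one more tool, called by a JSON object that holds its "api" and its "payload". carry_out: Moves the arm, as the interface text tells. Shifts and turns lie within -1 to 1; 1 stands for 0.04 m of shift or 0.1 rad of turn. Its arguments: {"type":"object","properties":{"targets":{"type":"string"},"newtons":{"type":"number"}},"required":["targets"]}

```bash
mkdir -p pics; ls
python3 - <<'E'
from workcell import monitor,camera,get_calibration
import cv2
o=monitor.get_obs();print(o)
for n in("scene","top"):
    cv2.imwrite(f"pics/{n}0.png",camera(n)[:,:,::-1]);print(n,get_calibration(n))
E
```

```text
pics
{'time': 0.0, 'q': array([-6.46875805e+01,  5.01047965e+00,  1.00331783e+01,  9.50992295e+01,
       -6.17435109e-05,  9.00024182e+01]), 'qd': array([ 0.11695604,  0.03356308, -0.00025186,  0.03979234, -0.02538847,
       -0.0633935 ]), 'joint_efforts': array([-2.15194709e-04, -5.20387387e+01,  4.64808619e+01,  1.61041523e-02,
        1.35748999e-05,  7.08874426e-08]), 'ee_pos': array([ 0.23515285, -0.49719101,  0.40397744]), 'tcp_rot': array([-1.79923469e+02,  6.49734165e-05,  2.53100015e+01]), 'wrist_force': array([ 0.26039975,  0.54265697, -0.32600452]), 'torque': array([-0.00107338,  0.01365291,  0.00788088]), 'grasp_force': 0.0, 'opening': 0.08536983444979476}
scene {'fx': 595.7428234261572, 'fy': 595.7428234261572, 'cx': 320.9069979020346, 'cy': 228.66989555815525, 'D': array([-0.09245225,  0.        ,  0.        ,  0.        ,  0.        ]), 'view': array([[-0.11413726,  0.99333199,  0.01625574,  0.01924325],
       [ 0.68223125,  0.09026413, -0.72554318, -0.32562596],
       [-0.72217256, -0.07172134, -0.68798462,  1.40716713],
       [ 0.        ,  0.        ,  0.        ,  1.        ]])}
top {'fx': 533.7519230970024, 'fy': 533.7519230970024, 'cx': 317.55433468637193, 'cy': 252.0713225908845, 'D': array([-0.01930172,  0.        ,  0.        ,  0.        ,  0.        ]), 'view': array([[-0.02740391, -0.99960382, -0.00642171,  0.03159754],
       [-0.99180272,  0.02799099, -0.12467504,  0.53989124],
       [ 0.12480539,  0.00295248, -0.99217685,  1.0676693 ],
       [ 0.        ,  0.        ,  0.        ,  1.        ]])}
```

View pics/top0.png

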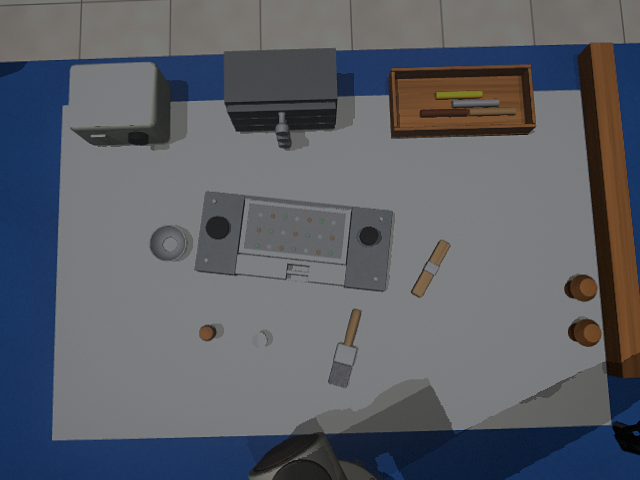

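View pics/scene0.png

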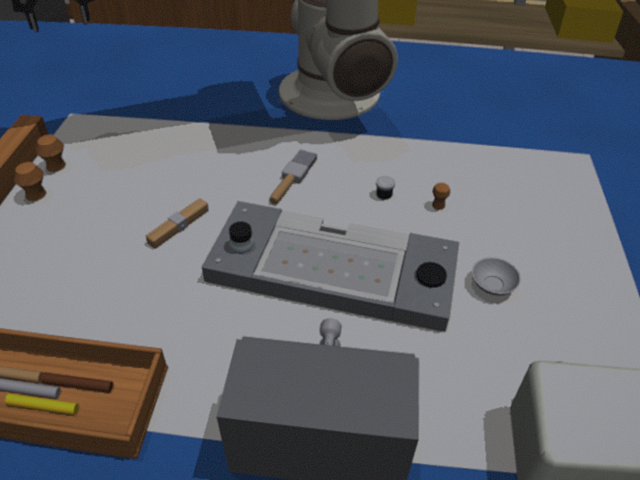

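The top view shows the case, with corners near (205,192), (393,211), (387,290) and (196,271). The notch is near (297,271). The loupe (262,339), graver handle (207,332) and brush (345,345) lie in front of it. I'll enlarge this area.

Run:
```python
import cv2
i=cv2.imread("pics/top0.png")[225:325,190:400]
i=cv2.convertScaleAbs(cv2.resize(i,None,fx=3.8,fy=3.8,interpolation=cv2.INTER_CUBIC),alpha=1.0)
cv2.imwrite("pics/c.png",i)
```

```text
(no output)
```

View pics/c.png

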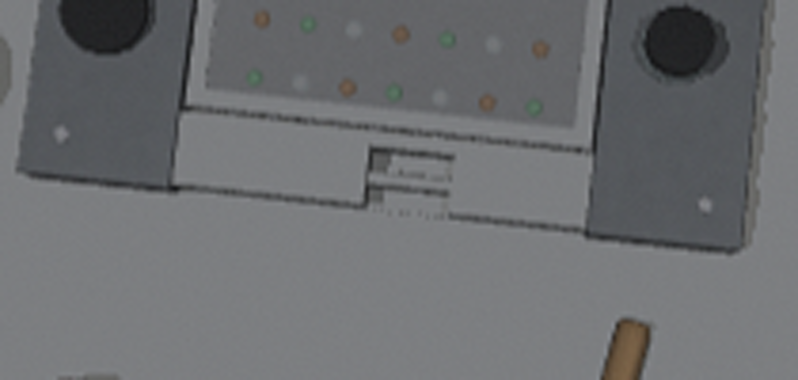

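```bash
cat > h.py <<'E'
from workcell import monitor,camera,get_calibration
import numpy as np,cv2
def world(name,uv,z):
    c=get_calibration(name);K=np.array([[c['fx'],0,c['cx']],[0,c['fy'],c['cy']],[0,0,1]])
    p=cv2.undistortPoints(np.array(uv,float).reshape(-1,1,2),K,c['D']).reshape(-1,2)
    R,t=c['view'][:3,:3],c['view'][:3,3];o=-R.T@t
    d=np.c_[p,np.ones(len(p))]@R
    return o+d*((z-o[2])/d[:,2])[:,None]
E
python3 - <<'E'
from h import *
f=lambda l:np.array(l)/3.8+[190,225]
b=world("top",f([(174,186),(587,230),(367,206),(449,215)]),.034)
k=world("top",f([(18,171),(742,245)]),.036)
print(b,k,np.linalg.norm(b[0]-b[1]),np.linalg.norm(k[0]-k[1]))
for a in(b,k):
    d=a[0]-a[1];print(np.degrees(np.arctan2(-d[0],d[1])))
print("mid",(b[0]+b[1])/2,(k[0]+k[1])/2)
E
```

```text
[[ 0.49997514  0.18586362  0.034     ]
 [ 0.46999558 -0.03662052  0.034     ]
 [ 0.48624727  0.08163226  0.034     ]
 [ 0.48015538  0.03749601  0.034     ]] [[ 0.51027701  0.27004569  0.036     ]
 [ 0.45948735 -0.1194663   0.036     ]] 0.22449491493442603 0.39280935110956944
-7.674334825856639
-7.429056154005707
mid [0.48498536 0.07462155 0.034     ] [0.48488218 0.07528969 0.036     ]
```

{"api": "carry_out", "payload": {"targets": "0 0 0 0 0 0.95 -1;0 0 0 0 0 0.95 -1;0 0 0 0 0 0.95 -1;0 0 0 0 0 0.95 -1;0 0 0 0 0 0.95 -1;0 0 0 0 0 0.97 -1;0 0 0 0 0 0 -1;0 0 0 0 0 0 -1", "newtons": 30}}

```text
time: 0.77
ee_pos: [0.2352, -0.4972, 0.4044]
tcp_rot: [-180.0, 0.0, -7.3]
wrist_force: [-0.4, -0.6, -0.8]
opening: -0.0002
grasp_force: 0.0
```

{"api": "carry_out", "payload": {"targets": "0.15 -0.85 0 0 0 0 -1;0.15 -0.85 0 0 0 0 -1;0.15 -0.85 0 0 0 0 -1;0.15 -0.85 0 0 0 0 -1;0.15 -0.85 0 0 0 0 -1;0.15 -0.85 0 0 0 0 -1;0.15 -0.85 0 0 0 0 -1;0.15 -0.85 0 0 0 0 -1"}}

```text
time: 1.43
ee_pos: [0.318, -0.2321, 0.4047]
tcp_rot: [180.0, -0.0, -7.3]
wrist_force: [0.3, -0.1, 0.6]
opening: -0.0
grasp_force: 0.0
```

{"api": "carry_out", "payload": {"targets": "0.15 -0.85 0 0 0 0 -1;0.15 -0.85 0 0 0 0 -1;0.15 -0.85 0 0 0 0 -1;0.15 -0.85 0 0 0 0 -1;0.15 -0.85 0 0 0 0 -1;0.15 -0.85 0 0 0 0 -1;0.15 -0.85 0 0 0 0 -1;0.15 -0.85 0 0 0 0 -1"}}

```text
time: 2.1
ee_pos: [0.3949, -0.0249, 0.4055]
tcp_rot: [-177.8, 0.0, -4.0]
wrist_force: [-0.9, 1.2, -0.3]
opening: -0.0001
grasp_force: 0.0
```

{"api": "carry_out", "payload": {"targets": "0 0 0 0 0 0 -1;0 0 0 0 0 0 -1;0 0 0 0 0 0 -1;0 0 0 0 0 0 -1;0 0 0 0 0 0 -1;0 0 0 0 0 0 -1;0 0 0 0 0 0 -1;0 0 0 0 0 0 -1"}}

```text
time: 2.77
ee_pos: [0.3944, -0.0262, 0.4056]
tcp_rot: [-177.9, 0.0, -4.3]
wrist_force: [0.1, 0.3, 0.9]
opening: -0.0
grasp_force: 0.0
```

{"api": "carry_out", "payload": {"targets": "0 0 0 -0.18 0 0.28 -1;0 0 0 -0.18 0 0.28 -1;0.11 -0.8 0 0 0 0 -1;0.11 -0.8 0 0 0 0 -1;0.11 -0.8 0 0 0 0 -1;0.11 -0.8 0 0 0 0 -1;0.11 -0.8 0 0 0 0 -1;0.11 -0.8 0 0 0 0 -1"}}

```text
time: 3.43
ee_pos: [0.4272, 0.0196, 0.4142]
tcp_rot: [-174.3, 0.2, 1.2]
wrist_force: [-0.3, 0.3, 0.1]
opening: 0.0
grasp_force: 0.0
```

```bash
python3 -c "
from h import *
o=monitor.get_obs();print(o['q'].round(1),o['ee_pos'],o['tcp_rot'])"
```

```text
[  1.1 -11.3  -4.5  97.    5.7 179.9] [0.42716395 0.01961481 0.41422879] [-1.74293220e+02  1.58686674e-01  1.19986960e+00]
```

The last joint has reached its limit, so I'll turn the tool to the equivalent half-turned yaw (172.5°).

{"api": "carry_out", "payload": {"targets": "0 0 0 0 0 -0.5 -1;0 0 0 0 0 -0.5 -1;0 0 0 -1 0.05 0 -1;0 0 0 0 0 -1 -1;0 0 0 0 0 -1 -1;0 0 0 0 0 -1 -1;0 0 0 0 0 -1 -1;0 0 0 0 0 -1 -1"}}

```text
time: 4.1
ee_pos: [0.4269, 0.0192, 0.4143]
tcp_rot: [179.6, -0.6, 35.8]
wrist_force: [-0.5, 0.2, 0.0]
opening: -0.0002
grasp_force: 0.0
```

{"api": "carry_out", "payload": {"targets": "0 0 0 0 0 -1 -1;0 0 0 0 0 -1 -1;0 0 0 0 0 -1 -1;0 0 0 0 0 -1 -1;0 0 0 0 0 -1 -1;0 0 0 0 0 -1 -1;0 0 0 0 0 -1 -1;0 0 0 0 0 -1 -1"}}

```text
time: 4.77
ee_pos: [0.4269, 0.0191, 0.4143]
tcp_rot: [179.3, -0.1, 81.6]
wrist_force: [-0.5, 0.2, -0.1]
opening: -0.0001
grasp_force: 0.0
```

{"api": "carry_out", "payload": {"targets": "0 0 0 0 0 -1 -1;0 0 0 0 0 -1 -1;0 0 0 0 0 -1 -1;0 0 0 0 0 -1 -1;0 0 0 0 0 -1 -1;0 0 0 0 0 -1 -1;0 0 0 0 0 -1 -1;0 0 0 0 0 -1 -1"}}

```text
time: 5.43
ee_pos: [0.4269, 0.0192, 0.4143]
tcp_rot: [179.4, 0.4, 127.4]
wrist_force: [0.0, 0.1, -0.4]
opening: 0.0001
grasp_force: 0.0
```

{"api": "carry_out", "payload": {"targets": "0 0 0 0 0 -1 -1;0 0 0 0 0 -1 -1;0 0 0 0 0 -1 -1;0 0 0 0 0 -1 -1;0 0 0 0 0 -1 -1;0 0 0 0 0 -1 -1;0 0 0 0 0 -1 -1;0 0 0 0 0 -0.8 -1"}}

```text
time: 6.1
ee_pos: [0.4269, 0.0192, 0.4143]
tcp_rot: [179.9, 0.7, 172.1]
wrist_force: [-0.1, -0.3, 0.7]
opening: 0.0
grasp_force: 0.0
```

{"api": "carry_out", "payload": {"targets": "0 0 0 0 0 0 -1;0 0 0 0 0 0 -1;0 0 0 0 0 0 -1;0 0 0 0 0 0 -1;0 0 0 0 0 0 -1;0 0 0 0 0 0 -1;0 0 0 0 0 0 -1;0 0 0 0 0 0 -1"}}

```text
time: 6.77
ee_pos: [0.4266, 0.0182, 0.4141]
tcp_rot: [179.9, 0.7, 171.7]
wrist_force: [-0.7, 0.2, 0.1]
opening: 0.0004
grasp_force: 0.0
```

{"api": "carry_out", "payload": {"targets": "0 0 0 0 0.12 -0.14 -1;0 0.6 0 0 0 0 -1;0 0.6 0 0 0 0 -1;0 0.6 0 0 0 0 -1;0 0.6 0 0 0 0 -1;0 0.6 0 0 0 0 -1;0 0.6 0 0 0 0 -1;0 0.13 0 0 0 0 -1"}}

```text
time: 7.43
ee_pos: [0.4462, 0.1686, 0.4138]
tcp_rot: [179.9, -0.0, 172.7]
wrist_force: [0.1, 0.0, 0.2]
opening: 0.0
grasp_force: 0.0
```

{"api": "carry_out", "payload": {"targets": "0 0 0.6 0 0 0 -1;0 0 0.6 0 0 0 -1;0 0 0.6 0 0 0 -1;0 0 0.6 0 0 0 -1;0 0 0.6 0 0 0 -1;0 0 0.6 0 0 0 -1;0 0 0.6 0 0 0 -1;0 0 0.6 0 0 0 -1"}}

```text
time: 8.1
ee_pos: [0.4459, 0.1659, 0.2212]
tcp_rot: [179.9, 0.0, 172.5]
wrist_force: [0.7, 0.8, 0.6]
opening: -0.0003
grasp_force: 0.0
```

Run:
```python
from h import *
for n,s in(("top",np.s_[200:320,180:340]),("wrist",np.s_[:,:])):
    i=camera(n)[:,:,::-1][s]
    cv2.imwrite(f"pics/{n}1.png",cv2.resize(i,None,fx=5,fy=5) if n=="top" else i)
o=monitor.get_obs();print(o['q'].round(1),o['ee_pos'],o['tcp_rot'],o['wrist_force'])
```

```text
[ 20.4  -4.6 -20.1  74.8   0.   27.9] [0.44480739 0.16549335 0.21876157] [-179.88816636   -0.30430767  172.53899601] [-0.0158532  -0.45477668  0.23042211]
```

View pics/wrist1.png

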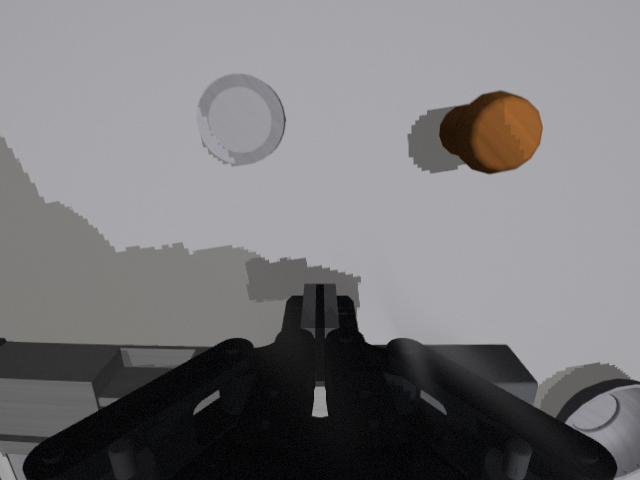

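The wrist view shows the closed fingers at about (320,300), with the case front below them. They're well clear of the loupe (240,120) and the graver handle (495,130).

{"api": "carry_out", "payload": {"targets": "0 0 0.4 0 0 0 -1;0 0 0.4 0 0 0 -1;0 0 0 0 0 0 -1;-0.2 0 0 0 0 0 -1;-0.2 0 0 0 0 0 -1;-0.2 0 0 0 0 0 -1;-0.1 0 0 0 0 0 -1;0 0 0 0 0 0 -1"}}

```text
time: 8.87
ee_pos: [0.4751, 0.1626, 0.191]
tcp_rot: [179.9, 0.1, 172.5]
wrist_force: [-0.1, 0.5, 0.9]
opening: 0.0002
grasp_force: 0.0
```

{"api": "carry_out", "payload": {"targets": "-0.03 0 0 0 0 0 -1;-0.03 0 0 0 0 0 -1;-0.03 0 0 0 0 0 -1;-0.03 0 0 0 0 0 -1;-0.03 0 0 0 0 0 -1;0 0 0 0 0 0 -1;0 0 0 0 0 0 -1;0 0 0 0 0 0 -1"}}

```text
time: 9.53
ee_pos: [0.4797, 0.162, 0.1903]
tcp_rot: [179.9, 0.0, 172.5]
wrist_force: [0.1, -0.1, 0.6]
opening: -0.0003
grasp_force: 0.0
```

{"api": "carry_out", "payload": {"targets": "-0.03 0 0.05 0 0 0 -1;-0.03 0 0 0 0 0 -1;-0.03 0 0 0 0 0 -1;-0.03 0 0 0 0 0 -1;0 0 0 0 0 0 -1;0 0 0 0 0 0 -1;0 0 0 0 0 0 -1;0 0 0 0 0 0 -1"}}

```text
time: 10.2
ee_pos: [0.4845, 0.1614, 0.1883]
tcp_rot: [179.9, 0.0, 172.5]
wrist_force: [-0.3, 0.1, 0.8]
opening: -0.0002
grasp_force: 0.0
```

{"api": "carry_out", "payload": {"targets": "-0.03 0 0 0 0 0 -1;0 0 0 0 0 0 -1;0 0 0 0 0 0 -1;-0.03 0 0 0 0 0 -1;0 0 0 0 0 0 -1;0 0 0 0 0 0 -1;0 0 0 0 0 0 -1;0 0 0 0 0 0 -1"}}

```text
time: 10.87
ee_pos: [0.4867, 0.161, 0.1882]
tcp_rot: [179.9, -0.0, 172.5]
wrist_force: [-3.5, 0.2, 3.1]
opening: 0.0
grasp_force: 2.2
```

{"api": "carry_out", "payload": {"targets": "0 -0.08 0 0 0 0 -1;0 -0.08 0 0 0 0 -1;0 -0.08 0 0 0 0 -1;0 -0.08 0 0 0 0 -1;0 -0.08 0 0 0 0 -1;0 -0.08 0 0 0 0 -1;0 -0.08 0 0 0 0 -1;0 -0.08 0 0 0 0 -1"}}

```text
time: 11.53
ee_pos: [0.4832, 0.1357, 0.1879]
tcp_rot: [179.9, -0.0, 172.6]
wrist_force: [-3.3, 4.6, -0.9]
opening: -0.0001
grasp_force: 2.3
```

{"api": "carry_out", "payload": {"targets": "0 -0.08 0 0 0 0 -1;0 -0.08 0 0 0 0 -1;0 -0.08 0 0 0 0 -1;0 -0.08 0 0 0 0 -1;0 -0.08 0 0 0 0 -1;0 -0.08 0 0 0 0 -1;0 -0.08 0 0 0 0 -1;0 -0.08 0 0 0 0 -1"}}

```text
time: 12.2
ee_pos: [0.4798, 0.1104, 0.1878]
tcp_rot: [179.9, -0.1, 172.6]
wrist_force: [-5.0, 5.0, -0.3]
opening: 0.0002
grasp_force: 2.6
```

{"api": "carry_out", "payload": {"targets": "0 -0.08 0 0 0 0 -1;0 -0.08 0 0 0 0 -1;0 -0.08 0 0 0 0 -1;0 -0.08 0 0 0 0 -1;0 -0.08 0 0 0 0 -1;0 -0.08 0 0 0 0 -1;0 -0.08 0 0 0 0 -1;0 -0.08 0 0 0 0 -1"}}

```text
time: 12.87
ee_pos: [0.4765, 0.085, 0.1879]
tcp_rot: [179.9, -0.1, 172.6]
wrist_force: [-5.6, 5.7, 0.5]
opening: -0.0004
grasp_force: 3.2
```

{"api": "carry_out", "payload": {"targets": "0 -0.07 0 0 0 0 -1;0 -0.07 0 0 0 0 -1;0 -0.07 0 0 0 0 -1;0 -0.07 0 0 0 0 -1;0 -0.07 0 0 0 0 -1;0 -0.07 0 0 0 0 -1;0 -0.07 0 0 0 0 -1;0 -0.07 0 0 0 0 -1"}}

```text
time: 13.53
ee_pos: [0.4741, 0.0624, 0.1883]
tcp_rot: [179.9, 0.0, 172.5]
wrist_force: [-0.1, -0.4, 0.2]
opening: 0.0001
grasp_force: 0.0
```

The contact force fell to zero at the expected place, so the fingertip is over the notch. Pressing in now.

{"api": "carry_out", "payload": {"targets": "-0.03 -0.04 0 0 0 0 -1;-0.04 0 0 0 0 0 -1;-0.04 0 0 0 0 0 -1;-0.04 0 0 0 0 0 -1;-0.04 0 0 0 0 0 -1;-0.04 0 0 0 0 0 -1;0 0 0 0 0 0 -1;0 0 0 0 0 0 -1"}}

```text
time: 14.2
ee_pos: [0.483, 0.06, 0.1881]
tcp_rot: [179.9, 0.0, 172.5]
wrist_force: [0.0, -0.6, -0.1]
opening: 0.0001
grasp_force: 0.0
```

{"api": "carry_out", "payload": {"targets": "-0.03 0 0 0 0 0 -1;0 0 0 0 0 0 -1;-0.03 0 0 0 0 0 -1;0 0 0 0 0 0 -1;-0.03 0 0 0 0 0 -1;0 0 0 0 0 0 -1;-0.03 0 0 0 0 0 -1;0 0 0 0 0 0 -1"}}

```text
time: 14.87
ee_pos: [0.4875, 0.0593, 0.1881]
tcp_rot: [179.9, -0.0, 172.5]
wrist_force: [-5.8, 0.5, 2.6]
opening: 0.0001
grasp_force: 2.4
```

{"api": "carry_out", "payload": {"targets": "-0.03 0 0 0 0 0 -1;0 0 0 0 0 0 -1;-0.03 0 0 0 0 0 -1;0 0 0 0 0 0 -1;-0.03 0 0 0 0 0 -1;0 0 0 0 0 0 -1;-0.03 0 0 0 0 0 -1;0 0 0 0 0 0 -1"}}

```text
time: 15.53
ee_pos: [0.4924, 0.0586, 0.1881]
tcp_rot: [179.9, 0.0, 172.5]
wrist_force: [-3.5, 0.8, 2.3]
opening: 0.0001
grasp_force: 2.3
```

{"api": "carry_out", "payload": {"targets": "-0.025 0 0 0 0 0 -1;0 0 0 0 0 0 -1;0 0 0 0 0 0 -1;0 0 0 0 0 0 -1;0 0 0 0 0 0 -1;0 0 0 0 0 0 -1;0 0 0 0 0 0 -1;0 0 0 0 0 0 -1"}}

```text
time: 16.2
ee_pos: [0.493, 0.0586, 0.1881]
tcp_rot: [179.9, -0.1, 172.5]
wrist_force: [-8.1, 0.4, 3.6]
opening: -0.0001
grasp_force: 4.0
```

{"api": "carry_out", "payload": {"targets": "-0.025 0 0 0 0 0 -1;0 0 0 0 0 0 -1;0 0 0 0 0 0 -1;0 0 0 0 0 0 -1;-0.02 0 0 0 0 0 -1;0 0 0 0 0 0 -1;0 0 0 0 0 0 -1;0 0 0 0 0 0 -1"}}

```text
time: 16.87
ee_pos: [0.4936, 0.0585, 0.188]
tcp_rot: [179.9, -0.3, 172.6]
wrist_force: [-17.9, 1.7, 11.0]
opening: 0.0001
grasp_force: 8.8
```

The force rose to 18 N after about 20 mm of travel, so the plate is at its stop. Drawing back now.

{"api": "carry_out", "payload": {"targets": "0.1 0 0 0 0 0 -1;0.25 0 0 0 0 0 -1;0.25 0 0 0 0 0 -1;0.25 0 0 0 0 0 -1;0.25 0 0 0 0 0 -1;0.1 0 0 0 0 0 -1;0 0 0 0 0 0 -1;0 0 0 0 0 0 -1"}}

```text
time: 17.53
ee_pos: [0.4476, 0.0646, 0.1885]
tcp_rot: [179.9, 0.1, 172.5]
wrist_force: [0.2, 0.5, 1.2]
opening: -0.0002
grasp_force: 0.0
```

{"api": "carry_out", "payload": {"targets": "0 0 -0.5 0 0 0 -1;0 0 -0.5 0 0 0 -1;0 0 -0.5 0 0 0 -1;0 0 -0.5 0 0 0 -1;0 0 -0.5 0 0 0 -1;0 0 0 0 0 0 -1;0 0 0 0 0 0 -1;0 0 0 0 0 0 -1"}}

```text
time: 18.2
ee_pos: [0.4477, 0.0644, 0.2875]
tcp_rot: [179.9, -0.0, 172.5]
wrist_force: [0.6, -1.1, 0.1]
opening: 0.0001
grasp_force: 0.0
```

Run:
```python
from h import *
cv2.imwrite("pics/scene2.png",cv2.resize(camera("scene")[130:330,140:540,::-1],None,fx=2,fy=2))
o=monitor.get_obs();print(o['ee_pos'],o['wrist_force'])
```

```text
[0.44758145 0.06437188 0.28716461] [0.11699925 0.13734114 0.28935985]
```

View pics/scene2.png

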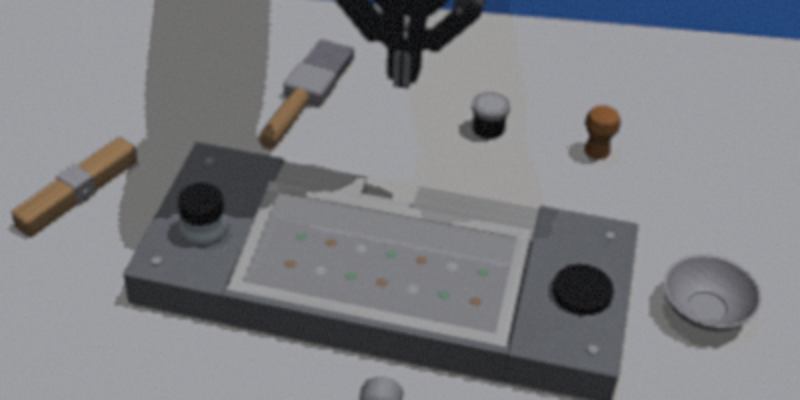

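The lid's front rim (about (270,195) to (530,235)) now stands raised over the notch. The bystanders haven't moved and the gripper is clear at (400,60).

```bash
python3 -c "
from workcell import bot
print(bot.job_done())"
```

```text
the job is handed in; nothing more can be done
None
```

The release plate was pressed to its stop and the lid is up; the gripper is drawn back clear, no bystander looks moved in the last picture, and the job was handed in after about 18 s (no verdict was returned).

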